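# Find the sound box with the nut left inside

### The job

One of the three glued-up instrument sound boxes in the drying rack had a brass clamp nut left inside it. Lift the boxes one at a time and shake each gently to and fro along its length until you have felt which one has the nut rolling from end to end; stand that one down in the opening cradle and slide it along until it rests against the end stop, without shifting the stop. Handle the thin boxes softly, put every sound box back in its own slot of the rack, let no sound box into the cradle, and leave the other tools alone.

Things in the scene. Friction and masses are not known exactly. Their poses are not given: they have to be found in the camera images.
- box_a_centre (a point): Centre (half-way up) of one of three outwardly identical closed wooden thumb-piano sound boxes, 150 mm long (x), 40 mm thick (y), 100 mm high (z, up), 0.35 to 0.47 kg whatever is inside, each standing on a long edge in a slot of the rack. On the -y face: a sound hole, and a bridge bar 6 mm proud 40 to 60 mm from mid-length. To be grasped across the thickness, from above, at mid-length.
- box_b_centre (a point): As box_a_centre, for the second box. One box of the three, not always the same by name or by place, holds a loose brass nut, 32 mm diameter, 22 mm wide, 140 g, at mid-length at the start. It rolls on the inner floor 20 mm either way along the box's length, between the inner end blocks, knocking there and shifting the balance; nothing is loose in the other two.
- box_c_centre (a point): As box_a_centre, for the third box.
- rack: Low plywood drying rack, 170 x 360 mm, fixed to the bench; origin at the centre of its underside. Three slots run along its x axis, at y = -105, 0 and +105 mm; slot floors are 15 mm above the bench; each slot is 44 mm wide (2 mm play each side of a box) between rails 160 mm long, 22 mm higher than the slot floor; slot ends are open. At the start each box is centred in its slot.
- cradle_floor (a point): Opening cradle, a jig fixed on the bench: base 280 x 120 mm with a channel along x between two cork-lined fences. This point: centre of the channel's floor, 18 mm above the bench; x points along the channel to the end stop, z up. The channel is 44 mm wide (2 mm play each side of a box); the fences stand 30 mm above its floor, from x = -135 to +105 mm; the -x end is open.
- stop_face (a point): Centre of the face of the cradle's wooden end stop, 30 mm above the channel floor; the face looks to -x of the cradle (same axes as the cradle). The stop is as wide as the channel, 34 mm long and 73 mm high with its black wing knob. It is set at x = 65 to 105 mm from cradle_floor and held by friction only: a push of more than about 14 N makes it slip along the channel.
- glue_bottle_mid (a point): Bystander: squeeze glue bottle, 54 mm diameter, 158 mm high, standing on the bench; this point is on its axis 79 mm up.
- block_plane_mid (a point): Bystander: small block plane, 150 x 44 x 55 mm, lying on the bench; this point is at its centre 20 mm up.
- bar_clamp_mid (a point): Bystander: steel bar clamp, 300 mm long with jaws to one side, lying flat on the bench; this point is on its bar, mid-length, 12 mm up.
Things that resemble listed ones, but are neither listed nor needed, are in the scene too. What is shaped like the part that bears box_b_centre but pink or red is not meant.

How it is judged (in metres and radians):
On the way, in this order (a step that is already met when the one before it is completed fails the run):
1. the box with the nut is shaken so that the nut rolls to one end (((distance between nut and box_a_centre below 0.065 m and x of nut in the frame of box_a_centre above 0.012 m and distance of box_a_centre from where it was at the start of the episode above 0.01 m) or (distance between nut and box_b_centre below 0.065 m and x of nut in the frame of box_b_centre above 0.012 m and distance of box_b_centre from where it was at the start of the episode above 0.01 m) or (distance between nut and box_c_centre below 0.065 m and x of nut in the frame of box_c_centre above 0.012 m and distance of box_c_centre from where it was at the start of the episode above 0.01 m))), for 0.04 s.
2. and then rolls to the other end (((distance between nut and box_a_centre below 0.065 m and x of nut in the frame of box_a_centre below -0.012 m and distance of box_a_centre from where it was at the start of the episode above 0.01 m) or (distance between nut and box_b_centre below 0.065 m and x of nut in the frame of box_b_centre below -0.012 m and distance of box_b_centre from where it was at the start of the episode above 0.01 m) or (distance between nut and box_c_centre below 0.065 m and x of nut in the frame of box_c_centre below -0.012 m and distance of box_c_centre from where it was at the start of the episode above 0.01 m))), for 0.04 s.
At the end, for the whole second after the job is handed in: The box that holds the nut stands upright (within 0.06 rad) on the floor of the cradle's channel (within 3 mm), lengthwise in it, its end within 3.5 mm of the end stop; the two sound boxes stand upright in their own slots within 20 mm of where they began; all are released and at rest (((distance between nut and box_a_centre below 0.065 m and x of box_a_centre in the frame of stop_face between -0.0785 and -0.07 m and y of box_a_centre in the frame of cradle_floor between -0.006 and 0.006 m and z of box_a_centre in the frame of cradle_floor below 0.053 m and angle between the x axis of box_a_centre and the x axis of cradle_floor, either way round below 0.06 rad and angle between each of box_a_centre, box_b_centre, box_c_centre's own z axis and vertical below 0.06 rad and distance of each of box_b_centre, box_c_centre from where it was at the start of the episode below 0.02 m) or (distance between nut and box_b_centre below 0.065 m and x of box_b_centre in the frame of stop_face between -0.0785 and -0.07 m and y of box_b_centre in the frame of cradle_floor between -0.006 and 0.006 m and z of box_b_centre in the frame of cradle_floor below 0.053 m and angle between the x axis of box_b_centre and the x axis of cradle_floor, either way round below 0.06 rad and angle between each of box_b_centre, box_a_centre, box_c_centre's own z axis and vertical below 0.06 rad and distance of each of box_a_centre, box_c_centre from where it was at the start of the episode below 0.02 m) or (distance between nut and box_c_centre below 0.065 m and x of box_c_centre in the frame of stop_face between -0.0785 and -0.07 m and y of box_c_centre in the frame of cradle_floor between -0.006 and 0.006 m and z of box_c_centre in the frame of cradle_floor below 0.053 m and angle between the x axis of box_c_centre and the x axis of cradle_floor, either way round below 0.06 rad and angle between each of box_c_centre, box_a_centre, box_b_centre's own z axis and vertical below 0.06 rad and distance of each of box_a_centre, box_b_centre from where it was at the start of the episode below 0.02 m)) and linear speed of each of box_a, box_b, box_c below 0.02 m/s); the robot touches nothing.
It fails at once if a box is shaken or carried roughly (faster than 0.9 m/s), dropped, or knocked against the rack, cradle or bench (meets it at over 0.3 m/s) (linear speed of any of box_a, box_b, box_c above 0.9 m/s or (linear speed of box_a above 0.3 m/s and (contact force between box_a and rack above 2 N or contact force between box_a and cradle above 2 N or contact force between box_a and table above 2 N)) or (linear speed of box_b above 0.3 m/s and (contact force between box_b and rack above 2 N or contact force between box_b and cradle above 2 N or contact force between box_b and table above 2 N)) or (linear speed of box_c above 0.3 m/s and (contact force between box_c and rack above 2 N or contact force between box_c and cradle above 2 N or contact force between box_c and table above 2 N))).
It fails at once if a box is forced into the rack or cradle (over 120 N) (contact force between any of box_a, box_b, box_c and rack above 120 N or contact force between any of box_a, box_b, box_c and cradle above 120 N).
It fails at once if the end stop is shifted by more than 3 mm (distance of stop_face from where it was at the start of the episode above 0.003 m).
It fails at once if a sound box is put into the cradle ((contact force between box_a and cradle above 1 N and not (distance between nut and box_a_centre below 0.065 m)) or (contact force between box_b and cradle above 1 N and not (distance between nut and box_b_centre below 0.065 m)) or (contact force between box_c and cradle above 1 N and not (distance between nut and box_c_centre below 0.065 m))).
It fails at once if a bystander tool is moved by more than 20 mm (distance of any of glue_bottle_mid, block_plane_mid, bar_clamp_mid from where it was at the start of the episode above 0.02 m).
It also fails if it takes over 72 s, if anything falls off the work surface, if the arm or the gripper's body presses on something with over 40 N, if the wrist force passes 120 N, or if a joint passes its speed limit or range.

### The arm

A 7-joint arm with a two-finger parallel gripper is mounted at the origin on the work surface. World frame = base frame: x ahead of the robot, y to its left, z up, the work surface at z = 0. Lengths are in mm, angles in rad, forces in N, time in s.
With the tool pointing down it reaches from about 425 to 1025 mm from the base axis. Payload 9.4 kg.
Tool frame: the origin (TCP) lies between the finger pads; the fingertips stand 25 mm ahead of it and the grasp point (between the pads) lies 6 mm ahead of it; z points along the fingers, y is the line along which they close (so a half turn about z gives the same grasp; the last joint's range is limited). The gripper opens to 85 mm and grips with 20 to 120 N. Pads are 22 mm wide; open, the fingers measure 114 mm over their backs; the gripper's body (76 mm by 85 mm) begins 54 mm behind the grasp point. The pads swing forward as they close: fully open they stand 13 mm farther back than shut.
Start: joints at [1.261, 0.599, -0.003, 1.599, 0.002, 0.943, -0.08], TCP at [167.251, -705.444, 256.275] pointing down, gripper open.
Joint ranges: [-2.57, 2.57], [-0.35, 1.97], [-1.29, 1.29], [0.11, 2.56], [-1.05, 4.19], [0.11, 1.86], [-2.63, 2.63]. Speed limits (rad/s): [2.22, 2.22, 3.01, 3.01, 3.14, 3.14, 3.14].

### API

Orientations are given as [roll, pitch, yaw] about the fixed x, y, z axes, in that order (R = Rz(yaw) Ry(pitch) Rx(roll)).
In Python, from workcell import sense, vision, order gives the robot as it stands.
- The arm moves only by the shell command python3 -m crank 'ROWS'. ROWS is JSON, a list of rows, each an object with "delta_pos": the shift along the tool's x, y, z scaled (see below), a list of three; "roll": the turn about the tool's z scaled (see below); "claw": the closure, from 0 (fully open) to 1 (shut). A call has 1 to 8 rows; each row shifts and turns the commanded pose from where the row before left it, along the tool's axes as they then stand; what a row does not reach is not made up. The controller multiplies each number of a shift by 75 cm and each number of a turn by 2 pi rad. A row lasts 1/10 s, in which the tool goes at most 50 mm and 8.59 degrees, less where a joint would pass 70% of its speed; a pose out of reach is approached as far as the arm can. A call with a number of a shift or a turn outside -1 to 1 is refused whole. A call with a gripper value outside its range is refused whole. The fingers move at their own pace and stop on an object; the grip force is fixed at half the most. Time passes only in rows, so rows that do not move let the fingers close. It gives the time, the measured TCP pose, the force, the opening and the grip force at its end, in the units of the state.
- sense(): the state, without advancing time (a new reading comes with each control period).
- vision.camera(name): name is "scene" or "side" or "wrist"; returns the picture (420x560x3 uint8, red, green, blue); there is no depth.
- vision.camera_info(name): a dict with "fovy" (degrees; the focal length in pixels is half the picture's height over the tangent of half this angle, whatever the lens; pixels are square), "cx", "cy" (the principal point, pixels), "eye" and "orientation" of the camera in the world. Camera axes: x right, y up, looking along -z (the intrinsics and any distortion apply to the point x, -y, -z); pixel columns grow to the right and rows downward; lengths in mm; the calibration is good to about 2 mm. The wrist camera is an equidistant fisheye: a pixel r from the principal point sees the ray r / f radians off the axis. A picture is of the moment at which its call begins: read the wrist's pose just before it. camera_info takes no time and is no camera call; for the wrist camera it gives the pose at the moment of the call.
- order.job_done(): hands the job in; it is judged then, once.
The state is a dict: "time": time; "q": joint angles; "dq": joint speeds; "joint_torque": joint torques, N m; "ee_pos": TCP position; "tool_rot": TCP orientation; "force": force on the tool from outside, world axes, zero at the start; "ft_torque": the same for the moment, N m; "finger_gap": finger opening in mm; "grip_force": force on a finger pad.
Only numpy, scipy, OpenCV 4.12 (cv2) and the standard library are available. Lean on these libraries where they do the work, as an engineer would, in place of code of your own. Each camera call takes 0.05 s, during which the arm holds its last target. There are 200 camera calls.

## Working session

There is one attempt and no reset: what is moved stays moved. The work goes in short steps, Python scripts to look and compute and a shell command to move; the robot and the scene stay as the last step left them, time stands still between calls to the robot, and variables do not carry over. Pictures are saved under pics/ and viewed, at most 10 in all, crops included, and the job is handed in when it is done.

```bash
mkdir -p pics; ls
python3 - <<'E'
from workcell import sense, vision
import cv2, numpy as np
s=sense(); print(s)
for n in ("scene","side","wrist"):
    print(n,vision.camera_info(n)); cv2.imwrite(f"pics/{n}0.png",cv2.cvtColor(vision.camera(n),cv2.COLOR_RGB2BGR))
E
```

```text
pics
{'time': 0.0, 'q': array([ 1.26129627,  0.60008509, -0.00256461,  1.60016489,  0.00178399,
        0.94288513, -0.07978782]), 'dq': array([ 3.48380909e-05,  6.60097749e-05,  1.35421158e-04, -6.23383224e-05,
        3.18242903e-03,  1.54066312e-04, -1.36514223e-03]), 'joint_torque': array([ 4.17985075e-05, -7.76464891e+01,  1.56501599e+00, -2.58009052e+01,
        1.23673776e-02,  9.03910201e-03, -8.56164291e-06]), 'ee_pos': array([ 167.15892292, -705.00585417,  255.43302704]), 'tool_rot': array([-3.14005690e+00,  1.16594388e-04,  2.32879111e-01]), 'force': array([ 0.00466858,  1.09458735, -1.12977759]), 'ft_torque': array([-0.00984626, -0.01433553, -0.03255336]), 'grip_force': 0.0, 'finger_gap': 85.30370364562174}
scene {'fovy': 44.57656497191413, 'cx': 273.0460726392376, 'cy': 212.20870657146176, 'eye': array([1402.74056584, -188.08692626, 1210.88781586]), 'orientation': array([0.68332501, 0.01407574, 1.25328797])}
side {'fovy': 54.531315974484336, 'cx': 288.13442009907766, 'cy': 210.89731852743165, 'eye': array([ 251.86829963, 1158.68284724,  889.08199397]), 'orientation': array([ 0.93011236, -0.01801938, -2.88498956])}
wrist {'fovy': 65.70646984690485, 'cx': 272.9152359720171, 'cy': 208.85691295484597, 'eye': array([ 237.36319877, -687.9859324 ,  373.84611411]), 'orientation': array([-2.87591453e-01,  1.06797248e-03, -1.33725887e+00])}
```

View pics/scene0.png

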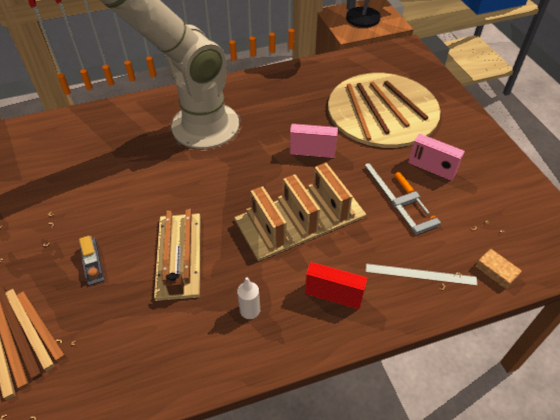

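View pics/side0.png

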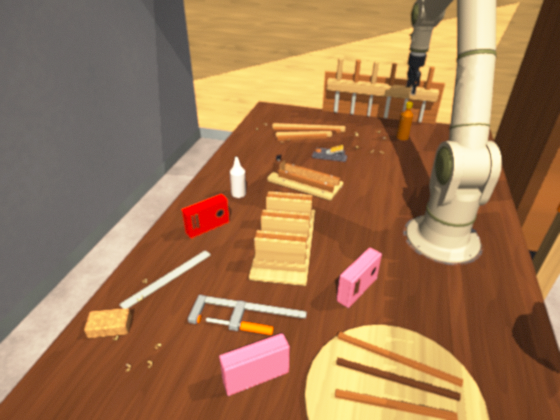

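The scene view shows the rack with three wooden boxes at about (268,217), (301,205) and (334,192), and the cradle at (178,255) with its stop and black knob at (175,280). The glue bottle is at (249,300). The pink and red boxes at (314,141), (436,157) and (335,286) are decoys. The side view agrees. Next I enlarge the rack and cradle and get coarse positions.

```bash
cat > h.py <<'E'
import numpy as np, cv2
from scipy.spatial.transform import Rotation as R
from workcell import sense, vision
def ray(n,uv,info=None):
    i=info or vision.camera_info(n); f=210/np.tan(np.radians(i["fovy"])/2)
    u=np.array(uv,float)-[i["cx"],i["cy"]]
    if n=="wrist":
        r=np.hypot(*u)+1e-9; t=r/f; d=np.array([u[0]/r*np.sin(t),-u[1]/r*np.sin(t),-np.cos(t)])
    else: d=np.array([u[0]/f,-u[1]/f,-1])
    return i["eye"],R.from_euler("xyz",i["orientation"]).apply(d)
def onz(n,uv,z,info=None):
    e,d=ray(n,uv,info); return e+d*(z-e[2])/d[2]
def proj(n,p,info=None):
    i=info or vision.camera_info(n); f=210/np.tan(np.radians(i["fovy"])/2)
    d=R.from_euler("xyz",i["orientation"]).inv().apply(np.array(p,float)-i["eye"]); 
    v=np.array([d[0],-d[1]]); w=-d[2]
    if n=="wrist":
        r=np.hypot(*v); v=v/r*np.arctan2(r,w)*f
    else: v=v/w*f
    return v+[i["cx"],i["cy"]]
E
python3 - <<'E'
from h import *
im=cv2.imread("pics/scene0.png")[150:320,140:380]
cv2.imwrite("pics/c1.png",cv2.resize(im,None,fx=3.3,fy=3.3,interpolation=cv2.INTER_CUBIC))
for n,uv,z in [("rackcorner L",(237,215),15),("rackcorner bot",(252,253),15),("rack R",(365,214),15),("boxtop1",(268,207),115),("boxtop2",(301,193),115),("boxtop3",(334,183),115),("cr tl",(164,214),18),("cr tr",(200,215),18),("cr bl",(155,297),18),("cr br",(200,296),18),("bottle",(249,283),158),("red",(335,275),100)]:
    print(n,onz("scene",uv,z).round())
E
```

```text
rackcorner L [448.  -6.  15.]
rackcorner bot [595.  -3.  15.]
rack R [568. 358.  15.]
boxtop1 [528.  68. 115.]
boxtop2 [509. 173. 115.]
boxtop3 [504. 276. 115.]
cr tl [ 375. -213.   18.]
cr tr [ 414. -111.   18.]
cr bl [ 649. -288.   18.]
cr br [ 685. -174.   18.]
bottle [772. -57. 158.]
red [785. 164. 100.]
```

View pics/c1.png

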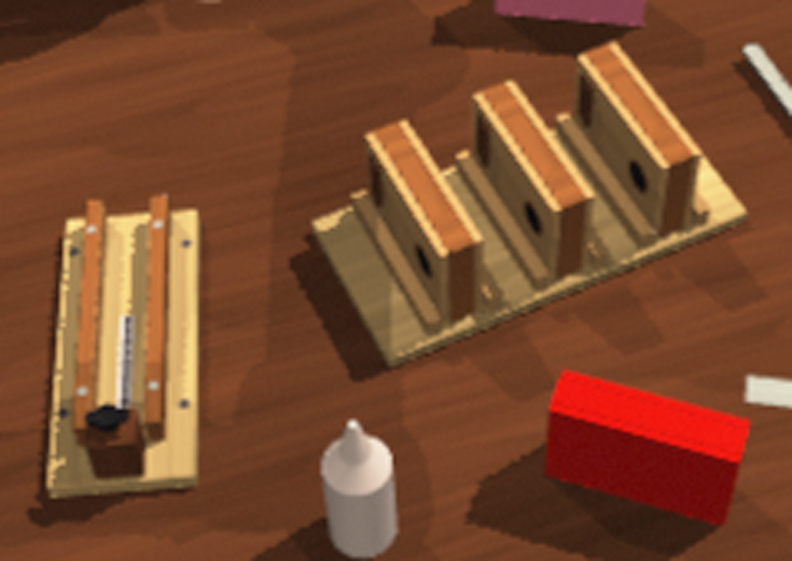

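Run:
```python
from h import *
c=lambda x,y,z:onz("scene",(x/3.3+140-.35,y/3.3+150-.35),z)
B=[[(367,132),(405,121),(481,240),(443,250)],[(474,92),(512,81),(592,197),(552,207)],[(577,54),(614,42),(698,153),(660,165)]]
for b in B:
    P=np.array([c(*p,115) for p in b]); d=P[2]+P[3]-P[0]-P[1]; e=P[1]+P[2]-P[0]-P[3]
    print("box",P.mean(0).round(1),"yaw",np.arctan2(d[1],d[0]).round(3),"len",np.linalg.norm(d)/2,np.linalg.norm(e)/2)
P=np.array([c(*p,18) for p in [(65,212),(199,209),(197,487),(50,495)]]);d=P[2]+P[3]-P[0]-P[1]
print("cradle",P.mean(0),np.arctan2(d[1],d[0]),np.linalg.norm(d)/2)
s=sense(); i=vision.camera_info("wrist")
print(R.from_euler("xyz",s["tool_rot"]).inv().apply(i["eye"]-s["ee_pos"]))
```

```text
box [522.2  69.7 115. ] yaw 0.143 len 146.45935937388387 33.95266730837793
box [508.1 172.4 115. ] yaw 0.127 len 147.42620349604965 35.890795355877174
box [493.3 275.7 115. ] yaw 0.127 len 147.45837729900413 36.62679480462973
cradle [ 530.4687616  -200.70211207   18.        ] -0.2257944656295839 291.29410935823785
[  72.22270288   -0.59471011 -118.35652501]
```

```bash
python3 -m crank '[{"delta_pos":[0.0448,-0.0388,-0.004],"roll":0,"claw":0},{"delta_pos":[0.0448,-0.0388,-0.004],"roll":0,"claw":0},{"delta_pos":[0.0448,-0.0388,-0.004],"roll":0,"claw":0},{"delta_pos":[0.0448,-0.0388,-0.004],"roll":0,"claw":0},{"delta_pos":[0.0448,-0.0388,-0.004],"roll":0,"claw":0},{"delta_pos":[0.0448,-0.0388,-0.004],"roll":0,"claw":0},{"delta_pos":[0.0448,-0.0388,-0.004],"roll":0,"claw":0}]'
python3 -m crank '[{"delta_pos":[0.0448,-0.0388,-0.004],"roll":0,"claw":0},{"delta_pos":[0.0448,-0.0388,-0.004],"roll":0,"claw":0},{"delta_pos":[0.0448,-0.0388,-0.004],"roll":0,"claw":0},{"delta_pos":[0.0448,-0.0388,-0.004],"roll":0,"claw":0},{"delta_pos":[0.0448,-0.0388,-0.004],"roll":0,"claw":0},{"delta_pos":[0.0448,-0.0388,-0.004],"roll":0,"claw":0}]'
python3 -m crank '[{"delta_pos":[0,0,0],"roll":0.0183,"claw":0},{"delta_pos":[0,0,0],"roll":0.0183,"claw":0},{"delta_pos":[0,0,0],"roll":0.0183,"claw":0},{"delta_pos":[0,0,0],"roll":0.0183,"claw":0},{"delta_pos":[0,0,0],"roll":0,"claw":0},{"delta_pos":[0,0,0],"roll":0,"claw":0}]'
python3 - <<'E'
from h import *
print(sense()); print(vision.camera_info("wrist"))
im=vision.camera("wrist"); cv2.imwrite("pics/w1.png",cv2.cvtColor(im,cv2.COLOR_RGB2BGR))
E
```

```text
time: 0.85
ee_pos: [349.9, -451.4, 277.3]
tool_rot: [-3.142, 0.0, 0.233]
force: [0.6, 0.6, -0.7]
finger_gap: 85.5
grip_force: 0.0
time: 1.45
ee_pos: [505.7, -234.9, 295.4]
tool_rot: [-3.142, 0.0, 0.233]
force: [0.5, -0.1, -0.9]
finger_gap: 85.5
grip_force: 0.0
time: 2.05
ee_pos: [505.0, -236.4, 295.2]
tool_rot: [3.142, 0.0, -0.224]
force: [-0.3, 0.3, 0.8]
finger_gap: 85.6
grip_force: 0.0
{'time': 2.05, 'q': array([ 0.31055513,  0.35346767,  0.03430668,  1.94482968, -0.01573105,
        0.84385485, -1.44116347]), 'dq': array([ 0.00822948,  0.00021473, -0.00750207,  0.00069803,  0.00184467,
        0.00055614,  0.00232095]), 'joint_torque': array([-2.41080411e-01, -5.55059731e+01,  1.53038442e+00, -2.38296390e+01,
       -1.51339819e-02,  1.66898339e-03, -2.26726527e-01]), 'ee_pos': array([ 504.95904806, -236.40530897,  295.15655556]), 'tool_rot': array([ 3.14151087e+00,  3.18961776e-04, -2.23568337e-01]), 'force': array([-0.30776696,  0.33698893,  0.80330191]), 'ft_torque': array([-0.02108302, -0.04093291,  0.02809164]), 'grip_force': 0.0, 'finger_gap': 85.59061527437505}
{'fovy': 65.70646984690485, 'cx': 272.9152359720171, 'cy': 208.85691295484597, 'eye': array([ 575.30578945, -251.73759888,  413.49571084]), 'orientation': array([-2.87575759e-01, -5.57135147e-04, -1.79364589e+00])}
```

View pics/w1.png

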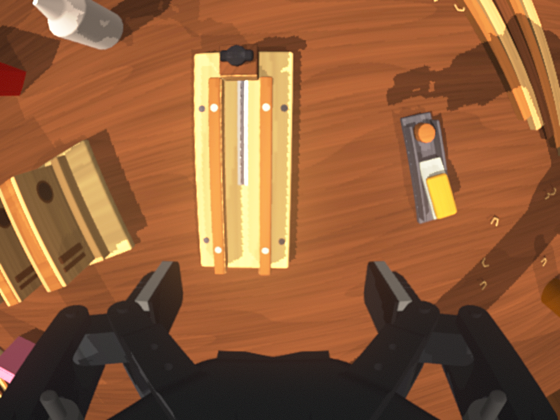

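Wrist view: the cradle fills (195–295, 50–270), with fences at columns about 216 and 265 and the stop and knob at (238,65). The plane is at (430,165) and the rack is at the left edge. I'll fit the fence edges and zoom on the stop.

Run:
```python
from h import *
im=cv2.imread("pics/w1.png"); cv2.imwrite("pics/c2.png",cv2.resize(im[40:120,190:300],None,fx=6,fy=6,interpolation=cv2.INTER_CUBIC))
hsv=cv2.cvtColor(im,cv2.COLOR_BGR2HSV)
for v in (90,120,150,180,210,240): 
    print(v," ".join("%d/%d/%d"%tuple(hsv[v,u]) for u in range(206,228,2)))
```

```text
90 27/95/255 22/131/252 14/178/243 14/177/243 14/175/245 14/174/245 13/183/229 15/160/236 14/160/147 17/143/192 20/126/238
120 25/104/254 18/142/242 14/176/245 15/175/245 15/173/246 15/173/248 14/176/243 18/150/255 14/157/151 17/142/199 20/126/240
150 25/109/253 25/111/253 15/176/247 15/172/248 15/171/249 16/172/249 15/173/249 14/166/232 14/157/159 16/145/194 20/126/241
180 25/107/253 25/104/254 17/155/247 15/173/249 16/172/250 16/169/250 15/168/250 16/161/241 17/152/223 15/154/162 20/127/241
210 25/108/253 26/101/254 23/123/250 15/171/249 16/169/250 16/169/250 16/170/249 15/172/247 16/157/247 14/158/155 17/142/218
240 6/48/160 11/78/173 24/109/255 21/131/252 15/171/250 15/171/249 16/171/249 15/173/249 14/174/235 15/161/196 15/151/167
```

View pics/c2.png

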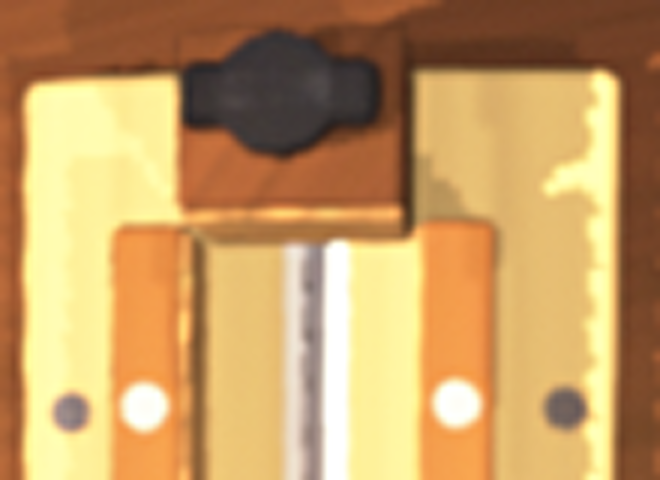

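Run:
```python
from h import *
im=cv2.imread("pics/w1.png"); h=cv2.cvtColor(im,cv2.COLOR_BGR2HSV).astype(int)
m=(h[...,0]>=12)&(h[...,0]<=17)&(h[...,1]>=160)&(h[...,2]>225)
i={'fovy': 65.70646984690485, 'cx': 272.9152359720171, 'cy': 208.85691295484597, 'eye': np.array([ 575.30578945, -251.73759888,  413.49571084]), 'orientation': np.array([-2.87575759e-01, -5.57135147e-04, -1.79364589e+00])}
M=[];W=[]
for v in range(84,266,3):
    l=np.where(m[v,200:232])[0]+200; r=np.where(m[v,252:280])[0]+252
    a=onz("wrist",(l[0]-.0,v),48,i); b=onz("wrist",(r[-1],v),48,i); M.append((a+b)/2); W.append([np.linalg.norm(b-a),len(l),len(r)])
M=np.array(M); p=np.polyfit(M[:,0],M[:,1],1); res=M[:,1]-np.polyval(p,M[:,0])
yaw=np.arctan(p[0]); print("yaw",yaw,"res",res.std(),"W",np.median(W,0))
ax=np.array([np.cos(yaw),np.sin(yaw)])
E=lambda u,v,z:onz("wrist",(u,v),z,i)[:2]@ax
print("line y at 530:",np.polyval(p,530))
far=(E(214.5,77.8,48)+E(266,77.4,48))/2
for v in range(268,280): print(v,[tuple(h[v,u]) for u in (219,265)])
print("far fence end s",far,"-> centre s",far-105)
for c in [(230,80),(238,80),(250,79.5)]: print("stop face bottom s",E(*c,18))
for z in (70,74,78): print("stop top edge",z,E(238,74.5,z))
for u,v in [(201.5,52.5),(293,51.5)]: print("base far",E(u,v,18)-140)
```

```text
yaw -0.23149055788804462 res 0.2678604857980644 W [68.54412415 11.         11.        ]
line y at 530: -202.89923394776378
268 [(np.int64(15), np.int64(174), np.int64(248)), (np.int64(15), np.int64(174), np.int64(248))]
269 [(np.int64(15), np.int64(176), np.int64(248)), (np.int64(15), np.int64(173), np.int64(248))]
270 [(np.int64(15), np.int64(176), np.int64(248)), (np.int64(15), np.int64(174), np.int64(248))]
271 [(np.int64(15), np.int64(175), np.int64(248)), (np.int64(15), np.int64(175), np.int64(248))]
272 [(np.int64(15), np.int64(174), np.int64(249)), (np.int64(15), np.int64(174), np.int64(248))]
273 [(np.int64(14), np.int64(177), np.int64(245)), (np.int64(15), np.int64(174), np.int64(249))]
274 [(np.int64(12), np.int64(177), np.int64(210)), (np.int64(14), np.int64(178), np.int64(241))]
275 [(np.int64(12), np.int64(171), np.int64(179)), (np.int64(12), np.int64(176), np.int64(216))]
276 [(np.int64(11), np.int64(171), np.int64(179)), (np.int64(12), np.int64(173), np.int64(184))]
277 [(np.int64(11), np.int64(172), np.int64(181)), (np.int64(12), np.int64(169), np.int64(177))]
278 [(np.int64(11), np.int64(171), np.int64(180)), (np.int64(12), np.int64(172), np.int64(173))]
279 [(np.int64(11), np.int64(171), np.int64(179)), (np.int64(12), np.int64(172), np.int64(175))]
far fence end s 660.8058929632375 -> centre s 555.8058929632375
stop face bottom s 661.3160790668377
stop face bottom s 661.095195640867
stop face bottom s 661.4987115666979
stop top edge 70 661.3039618154286
stop top edge 74 660.7963762290236
stop top edge 78 660.2887906426187
base far 557.4369569231797
base far 556.820145246603
```

```bash
python3 -m crank '[{"delta_pos":[0,0,0],"roll":-0.019,"claw":0},{"delta_pos":[0,0,0],"roll":-0.019,"claw":0},{"delta_pos":[0,0,0],"roll":-0.019,"claw":0}]'
python3 -m crank '[{"delta_pos":[0.0084,-0.0573,0],"roll":0,"claw":0},{"delta_pos":[0.0084,-0.0573,0],"roll":0,"claw":0},{"delta_pos":[0.0084,-0.0573,0],"roll":0,"claw":0},{"delta_pos":[0.0084,-0.0573,0],"roll":0,"claw":0},{"delta_pos":[0.0084,-0.0573,0],"roll":0,"claw":0},{"delta_pos":[0.0084,-0.0573,0],"roll":0,"claw":0},{"delta_pos":[0.0084,-0.0573,0],"roll":0,"claw":0},{"delta_pos":[0,0,0],"roll":0,"claw":0}]'
python3 - <<'E'
from h import *
import pickle
i=vision.camera_info("wrist"); s=sense(); print(s["ee_pos"],s["tool_rot"])
im=vision.camera("wrist"); cv2.imwrite("pics/w2.png",cv2.cvtColor(im,cv2.COLOR_RGB2BGR)); pickle.dump(i,open("w2.pkl","wb"))
E
```

```text
time: 2.4
ee_pos: [505.0, -236.6, 295.3]
tool_rot: [3.142, -0.0, 0.138]
force: [0.1, 0.0, 0.0]
finger_gap: 85.1
grip_force: 0.0
time: 3.2
ee_pos: [509.3, 73.7, 295.5]
tool_rot: [-3.139, -0.001, 0.141]
force: [0.6, -0.5, -0.4]
finger_gap: 85.9
grip_force: 0.0
[509.32964876  73.709301   295.45964341] [-3.13895364e+00 -1.06169776e-03  1.41494281e-01]
```

View pics/w2.png

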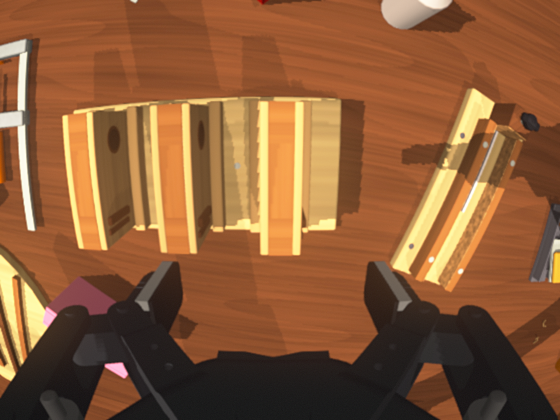

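Wrist view: box tops are quads. Box 1 spans (259–303, 101–254), box 2 spans (150–196, 102–253), and box 3 spans (65–106, 112–248). The bridge bars are at the near (-x) end of the -y face.

Run:
```python
from h import *
import pickle
i=pickle.load(open("w2.pkl","rb"))
B=[[(259,101),(303,101),(300,255),(261,255)],[(150,103.5),(189,102),(197,252),(160,254)],[(65,116.5),(94,111.5),(107,247),(79,249)]]
C=[]
for b in B:
    P=np.array([onz("wrist",p,115,i) for p in b]); d=P[0]+P[1]-P[2]-P[3]; e=P[0]+P[3]-P[1]-P[2]
    C.append(P.mean(0)); print("box",P.mean(0).round(1),"yaw",np.arctan2(d[1],d[0]).round(4),"len",np.linalg.norm(d)/2,np.linalg.norm(e)/2)
d=C[2]-C[0]; print(np.arctan2(-d[0],d[1]),np.linalg.norm(d))
```

```text
box [520.8  68.7 115. ] yaw 0.1444 len 150.23729613747122 39.583245044184906
box [507.1 173.  115. ] yaw 0.1344 len 151.28370038097842 40.05194350010475
box [492.4 275.  115. ] yaw 0.1192 len 147.45212597820785 39.11909627514095
0.13692567405835934 208.24884242308093
```

```bash
python3 -m crank '[{"delta_pos":[0.0145,0.0087,0],"roll":0,"claw":0},{"delta_pos":[0,0,0.0545],"roll":0,"claw":0},{"delta_pos":[0,0,0.0545],"roll":0,"claw":0},{"delta_pos":[0,0,0.0545],"roll":0,"claw":0},{"delta_pos":[0,0,0.0545],"roll":0,"claw":0},{"delta_pos":[0,0,0.0545],"roll":0,"claw":0},{"delta_pos":[0,0,0],"roll":0,"claw":0}]'
python3 -m crank '[{"delta_pos":[0,0,0],"roll":0,"claw":1},{"delta_pos":[0,0,0],"roll":0,"claw":1},{"delta_pos":[0,0,0],"roll":0,"claw":1},{"delta_pos":[0,0,0],"roll":0,"claw":1},{"delta_pos":[0,0,0],"roll":0,"claw":1},{"delta_pos":[0,0,0],"roll":0,"claw":1}]'
python3 -c "
from workcell import sense; s=sense(); print(s['ft_torque'],s['ee_pos'],s['tool_rot'])"
```

```text
time: 3.95
ee_pos: [519.5, 59.9, 86.5]
tool_rot: [3.14, 0.008, 0.13]
force: [0.0, -0.1, -0.3]
finger_gap: 85.5
grip_force: 0.0
time: 4.55
ee_pos: [522.1, 64.1, 92.5]
tool_rot: [-3.14, -0.004, 0.133]
force: [-0.4, 6.0, 3.0]
finger_gap: 40.0
grip_force: 58.7
[1.43936768 0.0305532  0.02902973] [522.1037521   64.05404658  92.45441932] [-3.13992656 -0.00371208  0.13269195]
```

```bash
python3 -m crank '[{"delta_pos":[0,-0.003,0],"roll":0,"claw":1},{"delta_pos":[0,-0.003,0],"roll":0,"claw":1},{"delta_pos":[0,0,0],"roll":0,"claw":1},{"delta_pos":[0,0,0],"roll":0,"claw":1}]'
python3 -m crank '[{"delta_pos":[0,0,-0.01],"roll":0,"claw":1},{"delta_pos":[0,0,-0.02],"roll":0,"claw":1},{"delta_pos":[0,0,-0.02],"roll":0,"claw":1},{"delta_pos":[0,0,-0.02],"roll":0,"claw":1},{"delta_pos":[0,0,-0.02],"roll":0,"claw":1},{"delta_pos":[0,0,-0.02],"roll":0,"claw":1},{"delta_pos":[0,0,0],"roll":0,"claw":1},{"delta_pos":[0,0,0],"roll":0,"claw":1}]'
cat > feel.py <<'E'
import sys,numpy as np
from h import *
T=[];F=[]
for k in range(int(sys.argv[1]) if len(sys.argv)>1 else 6):
    vision.camera("wrist"); s=sense(); y=s["tool_rot"][2]
    Rz=np.array([[np.cos(y),np.sin(y),0],[-np.sin(y),np.cos(y),0],[0,0,1]])
    T.append(Rz@s["ft_torque"]); F.append(Rz@s["force"])
print("T box axes",np.mean(T,0).round(4),"sd",np.std(T,0).round(4),"F",np.mean(F,0).round(2),np.std(F,0).round(2)); print("TCP",s["ee_pos"].round(1),s["tool_rot"].round(4),s["time"])
E
python3 feel.py
```

```text
time: 4.95
ee_pos: [520.8, 66.6, 91.8]
tool_rot: [3.141, -0.001, 0.131]
force: [-1.7, 0.0, 8.2]
finger_gap: 39.3
grip_force: 60.6
time: 5.75
ee_pos: [520.2, 66.5, 173.4]
tool_rot: [3.141, -0.0, 0.131]
force: [0.5, -0.3, -4.4]
finger_gap: 39.3
grip_force: 61.1
T box axes [0.023  0.0149 0.0229] sd [0.0384 0.0447 0.0218] F [ 0.01  0.06 -4.04] [0.6  0.34 0.36]
TCP [520.1  66.8 172.7] [3.1415e+00 1.3000e-03 1.3110e-01] 6.05
```

```bash
python3 -m crank '[{"delta_pos":[-0.045,0,0],"roll":0,"claw":1},{"delta_pos":[0,0,0],"roll":0,"claw":1},{"delta_pos":[0,0,0],"roll":0,"claw":1},{"delta_pos":[0,0,0],"roll":0,"claw":1}]'|head -2; python3 feel.py 10
python3 -m crank '[{"delta_pos":[0.045,0,0],"roll":0,"claw":1},{"delta_pos":[0.045,0,0],"roll":0,"claw":1},{"delta_pos":[0,0,0],"roll":0,"claw":1},{"delta_pos":[0,0,0],"roll":0,"claw":1},{"delta_pos":[0,0,0],"roll":0,"claw":1}]'|head -2; python3 feel.py 10
python3 -m crank '[{"delta_pos":[-0.045,0,0],"roll":0,"claw":1},{"delta_pos":[-0.045,0,0],"roll":0,"claw":1},{"delta_pos":[0,0,0],"roll":0,"claw":1},{"delta_pos":[0,0,0],"roll":0,"claw":1},{"delta_pos":[0,0,0],"roll":0,"claw":1}]'|head -2; python3 feel.py 10
```

```text
time: 6.45
ee_pos: [487.7, 62.6, 173.4]
T box axes [-0.007  -0.0239 -0.0099] sd [0.0254 0.0307 0.0229] F [-0.08  0.23 -4.12] [0.54 0.62 0.26]
TCP [487.   62.5 173.3] [-3.1416  0.      0.131 ] 6.95
time: 7.45
ee_pos: [552.8, 71.0, 173.0]
T box axes [-0.012   0.0171 -0.0136] sd [0.0287 0.0411 0.0282] F [ 0.2   0.22 -4.17] [0.37 0.45 0.42]
TCP [553.8  71.2 173.4] [ 3.1416 -0.      0.1311] 7.95
time: 8.45
ee_pos: [488.2, 62.7, 173.7]
T box axes [-0.0059 -0.0277  0.0118] sd [0.0263 0.029  0.023 ] F [ 0.3  -0.32 -4.18] [0.39 0.51 0.55]
TCP [487.   62.4 173.3] [-3.1416e+00  1.0000e-04  1.3100e-01] 8.95
```

```bash
python3 -m crank '[{"delta_pos":[0.045,0,0],"roll":0,"claw":1},{"delta_pos":[0.045,0,0],"roll":0,"claw":1},{"delta_pos":[0,0,0],"roll":0,"claw":1},{"delta_pos":[0,0,0],"roll":0,"claw":1},{"delta_pos":[0,0,0],"roll":0,"claw":1},{"delta_pos":[0,0,0],"roll":0,"claw":1},{"delta_pos":[0,0,0],"roll":0,"claw":1}]'|head -2; python3 feel.py 16
python3 -m crank '[{"delta_pos":[-0.045,0,0],"roll":0,"claw":1},{"delta_pos":[0,0,0],"roll":0,"claw":1},{"delta_pos":[0,0,0],"roll":0,"claw":1},{"delta_pos":[0,0,0],"roll":0,"claw":1},{"delta_pos":[0,0,0],"roll":0,"claw":1},{"delta_pos":[0,0,0],"roll":0,"claw":1}]'|head -2; python3 feel.py 10
```

```text
time: 9.65
ee_pos: [553.3, 71.2, 173.4]
T box axes [-0.0003  0.0232  0.003 ] sd [0.0318 0.0323 0.0315] F [ 0.01  0.08 -4.16] [0.53 0.54 0.55]
TCP [553.9  71.3 173.4] [3.1416 0.     0.131 ] 10.45
time: 11.05
ee_pos: [521.0, 67.0, 173.4]
T box axes [ 0.0044 -0.0216  0.0069] sd [0.0329 0.0323 0.032 ] F [ 0.23 -0.02 -3.99] [0.43 0.48 0.48]
TCP [520.4  66.9 173.4] [-3.1416  0.      0.131 ] 11.55
```

Box 1's end-to-end moment follows each shake: about ±0.025 N m, against ±0.027 expected for the 140 g nut at ±20 mm. Its readings were -0.024, +0.017, -0.028, +0.023 and -0.022. So the nut is in box 1, and I'm carrying it over the cradle.

```bash
python3 -m crank '[{"delta_pos":[0,0,-0.027],"roll":0,"claw":1},{"delta_pos":[0,0,-0.027],"roll":0,"claw":1},{"delta_pos":[0,0,0],"roll":0.0192,"claw":1},{"delta_pos":[0,0,0],"roll":0.0192,"claw":1},{"delta_pos":[0,0,0],"roll":0.0192,"claw":1}]'|head -3
python3 -m crank '[{"delta_pos":[0.0125,0.0434,0],"roll":0,"claw":1},{"delta_pos":[0.0125,0.0434,0],"roll":0,"claw":1},{"delta_pos":[0.0125,0.0434,0],"roll":0,"claw":1},{"delta_pos":[0.0125,0.0434,0],"roll":0,"claw":1},{"delta_pos":[0.0125,0.0434,0],"roll":0,"claw":1},{"delta_pos":[0.0125,0.0434,0],"roll":0,"claw":1},{"delta_pos":[0.0125,0.0434,0],"roll":0,"claw":1},{"delta_pos":[0.0125,0.0434,0],"roll":0,"claw":1}]'|head -3
python3 -m crank '[{"delta_pos":[0,0,0],"roll":0,"claw":1},{"delta_pos":[0,0,0],"roll":0,"claw":1},{"delta_pos":[0,0,0],"roll":0,"claw":1},{"delta_pos":[0,0,0],"roll":0,"claw":1}]'
python3 - <<'E'
from h import *
import pickle
i=vision.camera_info("wrist"); s=sense(); print(s["ee_pos"],s["tool_rot"],i)
im=vision.camera("wrist"); cv2.imwrite("pics/w3.png",cv2.cvtColor(im,cv2.COLOR_RGB2BGR)); pickle.dump(i,open("w3.pkl","wb"))
E
```

```text
time: 12.05
ee_pos: [520.4, 66.7, 214.1]
tool_rot: [-3.141, -0.0, -0.236]
time: 12.85
ee_pos: [533.7, -205.2, 213.9]
tool_rot: [-3.142, 0.0, -0.231]
time: 13.25
ee_pos: [534.0, -202.5, 213.9]
tool_rot: [-3.141, 0.0, -0.229]
force: [-0.7, 0.5, -4.2]
finger_gap: 39.1
grip_force: 63.4
[ 533.97732784 -202.50497329  213.86803594] [-3.14115145e+00  2.83381417e-04 -2.28999439e-01] {'fovy': 65.70646984690485, 'cx': 272.9152359720171, 'cy': 208.85691295484597, 'eye': array([ 604.19604631, -218.28464566,  332.19075196]), 'orientation': array([-2.87614151e-01, -2.10058954e-06, -1.79917747e+00])}
```

View pics/w3.png

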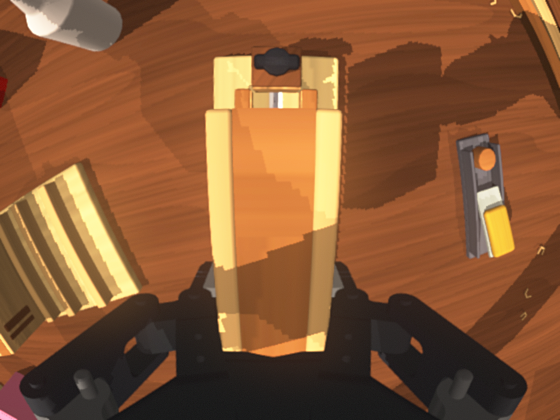

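The box hangs straight above the channel, with its far end at row 110, columns 206–341. The stop and fences are visible beyond it, at (275,62) and (235–317, 95). I'll check alignment in this same view.

Run:
```python
from h import *
import pickle
i=pickle.load(open("w3.pkl","rb")); yaw=-.2315; a=np.array([np.cos(yaw),np.sin(yaw)]); n=np.array([-a[1],a[0]])
def q(t,u,v,z): p=onz("wrist",(u,v),z,i)[:2]; print(t,"s %.1f lat %.1f"%(p@a,(p-[530,-202.9])@n))
q("far L",206,110,237);q("far R",341,110,237);q("near L",222,350,237);q("near R",330,350,237)
im=cv2.imread("pics/w3.png"); h=cv2.cvtColor(im,cv2.COLOR_BGR2HSV)
for v in (97,102): print(v," ".join("%d:%d/%d/%d"%(u,*h[v,u]) for u in list(range(230,254,2))+list(range(298,322,2))))
q("fence outer L",235,97,48);q("fence outer R",317.5,97,48);q("fence in L",249,97,48);q("fence in R",303,97,48)
q("stop top edge",276,86,77); q("fence end",242,90,48)
p=onz("wrist",(273.5,110),237,i)[:2]; print("TCP s,lat",np.array([534,-202.5])@a,(np.array([534,-202.5])-[530,-202.9])@n)
```

```text
far L s 640.1 lat 21.6
far R s 640.2 lat -17.9
near L s 553.8 lat 21.2
near R s 553.7 lat -20.1
97 230:25/107/253 232:24/112/253 234:18/140/236 236:12/182/220 238:12/183/219 240:13/181/226 242:13/178/232 244:13/179/229 246:13/180/224 248:13/184/209 250:18/150/251 252:15/152/164 298:20/132/243 300:15/156/230 302:15/163/246 304:13/179/235 306:13/179/233 308:14/177/235 310:13/178/234 312:13/181/226 314:13/181/224 316:13/180/191 318:18/133/199 320:18/131/220
102 230:25/106/253 232:24/110/253 234:17/143/229 236:13/182/221 238:13/182/219 240:13/181/220 242:13/176/237 244:13/177/236 246:13/178/234 248:12/183/210 250:19/145/253 252:15/151/174 298:20/131/245 300:16/154/232 302:15/165/243 304:14/179/235 306:14/180/234 308:13/179/236 310:13/178/237 312:13/176/233 314:13/180/229 316:13/178/192 318:18/135/200 320:18/131/220
fence outer L s 654.5 lat 34.8
fence outer R s 654.9 lat -36.4
fence in L s 654.3 lat 22.7
fence in R s 654.5 lat -23.8
stop top edge s 661.2 lat -0.3
fence end s 660.6 lat 28.7
TCP s,lat 566.2158077113521 1.307080397810907
```

```bash
python3 -m crank '[{"delta_pos":[0,0.002,0],"roll":0.0008,"claw":1},{"delta_pos":[0,0,0.0375],"roll":0,"claw":1},{"delta_pos":[0,0,0.0375],"roll":0,"claw":1},{"delta_pos":[0,0,0.0267],"roll":0,"claw":1},{"delta_pos":[0,0,0],"roll":0,"claw":1},{"delta_pos":[0,0,0],"roll":0,"claw":1},{"delta_pos":[0,0,0],"roll":0,"claw":1}]'
python3 feel.py 2
python3 - <<'E'
from h import *
import pickle
i=vision.camera_info("wrist"); im=cv2.cvtColor(vision.camera("wrist"),cv2.COLOR_RGB2BGR)
cv2.imwrite("pics/w4.png",im); pickle.dump(i,open("w4.pkl","wb"))
cv2.imwrite("pics/c4.png",cv2.resize(im[20:180,180:370],None,fx=3.5,fy=3.5,interpolation=cv2.INTER_CUBIC))
E
```

```text
time: 14.0
ee_pos: [534.3, -205.4, 138.8]
tool_rot: [3.141, -0.002, -0.236]
force: [1.2, -0.5, -4.3]
finger_gap: 39.4
grip_force: 63.9
T box axes [ 0.0127 -0.0084 -0.0146] sd [0.0058 0.5026 0.004 ] F [-0.75 -0.08 -4.24] [1.25 0.08 0.89]
TCP [ 534.2 -205.4  138.8] [ 3.1415e+00 -2.1000e-03 -2.3590e-01] 14.1
```

View pics/c4.png

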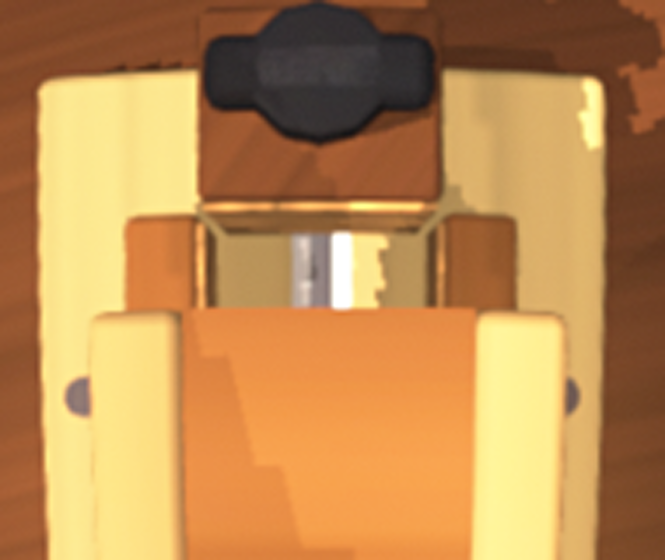

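Zoomed view: box centre column is 328 and fences centre is 321 in the crop, so the box sits about 1 mm to the right of the channel. I'll nudge it left and lower slowly.

```bash
python3 -m crank '[{"delta_pos":[0,-0.0013,0],"roll":-0.0006,"claw":1},{"delta_pos":[0,0,0.009],"roll":0,"claw":1},{"delta_pos":[0,0,0.009],"roll":0,"claw":1},{"delta_pos":[0,0,0.009],"roll":0,"claw":1},{"delta_pos":[0,0,0],"roll":0,"claw":1},{"delta_pos":[0,0,0],"roll":0,"claw":1}]'
python3 feel.py 2
python3 -m crank '[{"delta_pos":[0,0,0.008],"roll":0,"claw":1},{"delta_pos":[0,0,0.008],"roll":0,"claw":1},{"delta_pos":[0,0,0.008],"roll":0,"claw":1},{"delta_pos":[0,0,0],"roll":0,"claw":1},{"delta_pos":[0,0,0],"roll":0,"claw":1}]'
python3 feel.py 2
```

```text
time: 14.75
ee_pos: [533.5, -204.3, 116.9]
tool_rot: [-3.142, 0.001, -0.232]
force: [-1.4, 0.1, -3.7]
finger_gap: 39.2
grip_force: 63.9
T box axes [0.0457 0.1965 0.0048] sd [0.0139 0.2591 0.0016] F [ 0.22  0.27 -4.95] [0.86 0.07 0.02]
TCP [ 533.8 -204.4  117.4] [ 3.1416  0.     -0.2322] 14.85
time: 15.35
ee_pos: [533.6, -204.3, 99.0]
tool_rot: [-3.142, 0.001, -0.232]
force: [-0.7, 0.5, -4.5]
finger_gap: 39.4
grip_force: 63.9
T box axes [ 0.028  -0.1241  0.0009] sd [0.0145 0.4453 0.0184] F [-0.05  0.86 -4.08] [1.2  0.11 0.53]
TCP [ 533.8 -204.3   99.4] [ 3.1416 -0.     -0.2321] 15.45
```

```bash
python3 -m crank '[{"delta_pos":[0,0,0.002],"roll":0,"claw":1},{"delta_pos":[0,0,0.002],"roll":0,"claw":1},{"delta_pos":[0,0,0],"roll":0,"claw":1},{"delta_pos":[0,0,0],"roll":0,"claw":1}]'
python3 feel.py 2
python3 -m crank '[{"delta_pos":[0,0,0.0013],"roll":0,"claw":1},{"delta_pos":[0,0,0],"roll":0,"claw":1},{"delta_pos":[0,0,0],"roll":0,"claw":1}]'
python3 feel.py 2
```

```text
time: 15.85
ee_pos: [533.7, -204.3, 96.3]
tool_rot: [3.142, 0.0, -0.232]
force: [1.0, -0.8, -4.2]
finger_gap: 39.4
grip_force: 63.9
T box axes [0.0271 0.0652 0.004 ] sd [0.0423 0.431  0.0309] F [-0.39  0.05 -4.46] [1.91 0.28 0.31]
TCP [ 533.8 -204.3   96.4] [ 3.1416  0.     -0.2321] 15.95
time: 16.25
ee_pos: [533.7, -204.3, 95.3]
tool_rot: [3.142, 0.0, -0.232]
force: [0.8, 0.1, -3.5]
finger_gap: 39.4
grip_force: 63.9
T box axes [-0.0146 -0.2405 -0.0041] sd [0.0063 0.2324 0.0217] F [-0.82 -0.11 -4.61] [0.11 0.33 0.86]
TCP [ 533.7 -204.3   95.4] [ 3.1416e+00  1.0000e-04 -2.3210e-01] 16.35
```

```bash
python3 -m crank '[{"delta_pos":[0.005,0,0],"roll":0,"claw":1},{"delta_pos":[0.005,0,0],"roll":0,"claw":1},{"delta_pos":[0.005,0,0],"roll":0,"claw":1},{"delta_pos":[0.004,0,0],"roll":0,"claw":1},{"delta_pos":[0,0,0],"roll":0,"claw":1},{"delta_pos":[0,0,0],"roll":0,"claw":1}]'
python3 feel.py 4
python3 -m crank '[{"delta_pos":[0.002,0,0],"roll":0,"claw":1},{"delta_pos":[0.002,0,0],"roll":0,"claw":1},{"delta_pos":[0,0,0],"roll":0,"claw":1}]'
python3 feel.py 4
```

```text
time: 16.95
ee_pos: [547.6, -207.6, 95.3]
tool_rot: [3.142, 0.0, -0.232]
force: [0.0, -0.5, -5.2]
finger_gap: 39.5
grip_force: 63.9
T box axes [ 0.0203 -0.0619 -0.0061] sd [0.009  0.3228 0.019 ] F [-0.14  0.21 -4.16] [1.32 0.39 0.57]
TCP [ 547.4 -207.6   95.4] [ 3.1416e+00  2.0000e-04 -2.3210e-01] 17.15
time: 17.45
ee_pos: [550.9, -208.3, 95.4]
tool_rot: [-3.142, -0.0, -0.232]
force: [-1.0, 0.7, -3.3]
finger_gap: 39.2
grip_force: 63.9
T box axes [0.0138 0.0115 0.0155] sd [0.0166 0.3115 0.0125] F [-0.03 -0.02 -4.34] [1.19 0.49 0.71]
TCP [ 550.5 -208.3   95.4] [ 3.1416e+00  2.0000e-04 -2.3210e-01] 17.65
```

```bash
python3 -m crank '[{"delta_pos":[0.0015,0,0],"roll":0,"claw":1},{"delta_pos":[0,0,0],"roll":0,"claw":1}]'|sed -n 2,4p
python3 feel.py 4
python3 -m crank '[{"delta_pos":[0.0013,0,0],"roll":0,"claw":1},{"delta_pos":[0,0,0],"roll":0,"claw":1}]'|sed -n 2,4p
python3 feel.py 4
python3 -m crank '[{"delta_pos":[0.0013,0,0],"roll":0,"claw":1},{"delta_pos":[0,0,0],"roll":0,"claw":1}]'|sed -n 2,4p
python3 feel.py 4
```

```text
ee_pos: [551.8, -208.6, 95.4]
tool_rot: [-3.142, -0.0, -0.232]
force: [1.5, -0.2, -4.2]
T box axes [ 0.0021 -0.1245 -0.0044] sd [0.0287 0.3644 0.0087] F [-0.33  0.51 -4.19] [1.07 0.36 0.72]
TCP [ 551.6 -208.5   95.4] [ 3.1416e+00  1.0000e-04 -2.3210e-01] 18.05
ee_pos: [552.8, -208.8, 95.4]
tool_rot: [3.142, -0.0, -0.232]
force: [0.1, 0.1, -5.5]
T box axes [-0.0051 -0.0611 -0.0184] sd [0.0337 0.32   0.0229] F [ 0.2   0.34 -4.28] [1.21 0.22 0.99]
TCP [ 552.6 -208.8   95.4] [ 3.1416  0.     -0.2322] 18.45
ee_pos: [553.2, -208.9, 95.3]
tool_rot: [3.142, 0.001, -0.232]
force: [-0.7, 0.8, -3.5]
T box axes [ 0.0121  0.4562 -0.0668] sd [0.0227 0.2062 0.0185] F [-1.42  0.13 -4.32] [0.13 0.53 0.81]
TCP [ 553.2 -208.9   95.3] [ 3.1416e+00  7.0000e-04 -2.3220e-01] 18.85
```

```bash
python3 -m crank '[{"delta_pos":[0,0,0.001],"roll":0,"claw":1},{"delta_pos":[0,0,0],"roll":0,"claw":1}]'|sed -n 2,4p
python3 feel.py 3
python3 -m crank '[{"delta_pos":[0,0,0.001],"roll":0,"claw":1},{"delta_pos":[0,0,0],"roll":0,"claw":1}]'|sed -n 2,4p
python3 feel.py 3
```

```text
ee_pos: [553.5, -209.0, 94.8]
tool_rot: [3.142, 0.0, -0.232]
force: [-0.5, 0.5, -0.3]
T box axes [-0.0762  0.936   0.0039] sd [0.0206 0.0142 0.0409] F [-1.63  0.35  1.24] [0.29 0.35 0.51]
TCP [ 553.4 -209.    94.8] [ 3.1415e+00  2.0000e-04 -2.3210e-01] 19.2
ee_pos: [553.6, -208.9, 94.7]
tool_rot: [3.142, -0.0, -0.232]
force: [-3.9, 2.0, 10.3]
T box axes [ 0.0296  1.1626 -0.0186] sd [0.0207 0.0469 0.0144] F [-4.19  1.06  9.59] [0.29 0.23 0.3 ]
TCP [ 553.6 -208.9   94.7] [ 3.1416e+00 -6.0000e-04 -2.3210e-01] 19.55
```

```bash
python3 -m crank '[{"delta_pos":[0,0,-0.0008],"roll":0,"claw":1},{"delta_pos":[0,0,0],"roll":0,"claw":1},{"delta_pos":[0,0,0],"roll":0,"claw":0.3},{"delta_pos":[0,0,0],"roll":0,"claw":0.1},{"delta_pos":[0,0,0],"roll":0,"claw":0},{"delta_pos":[0,0,0],"roll":0,"claw":0},{"delta_pos":[0,0,0],"roll":0,"claw":0},{"delta_pos":[0,0,0],"roll":0,"claw":0}]'
python3 -m crank '[{"delta_pos":[0,0,-0.02],"roll":0,"claw":0},{"delta_pos":[0,0,-0.04],"roll":0,"claw":0},{"delta_pos":[0,0,-0.05],"roll":0,"claw":0},{"delta_pos":[0,0,-0.05],"roll":0,"claw":0},{"delta_pos":[-0.02,0,-0.05],"roll":0,"claw":0},{"delta_pos":[0,0,0],"roll":0,"claw":0},{"delta_pos":[0,0,0],"roll":0,"claw":0}]'
python3 - <<'E'
from h import *
import pickle
i=vision.camera_info("wrist"); s=sense(); im=cv2.cvtColor(vision.camera("wrist"),cv2.COLOR_RGB2BGR)
print(s["ee_pos"],s["finger_gap"],s["force"])
cv2.imwrite("pics/w5.png",im); pickle.dump(i,open("w5.pkl","wb"))
cv2.imwrite("pics/c5.png",cv2.resize(im[20:300,130:400],None,fx=2.1,fy=2.1,interpolation=cv2.INTER_CUBIC))
E
```

```text
time: 20.35
ee_pos: [553.6, -209.0, 94.5]
tool_rot: [3.142, -0.0, -0.232]
force: [0.4, 0.4, -0.0]
finger_gap: 85.5
grip_force: 0.0
time: 21.05
ee_pos: [539.0, -205.6, 252.9]
tool_rot: [3.141, -0.002, -0.232]
force: [0.3, -0.1, 0.2]
finger_gap: 85.4
grip_force: 0.0
[ 539.00844089 -205.6382901   252.86092885] 85.4163107149521 [ 0.31560987 -0.07823421  0.1813832 ]
```

View pics/c5.png

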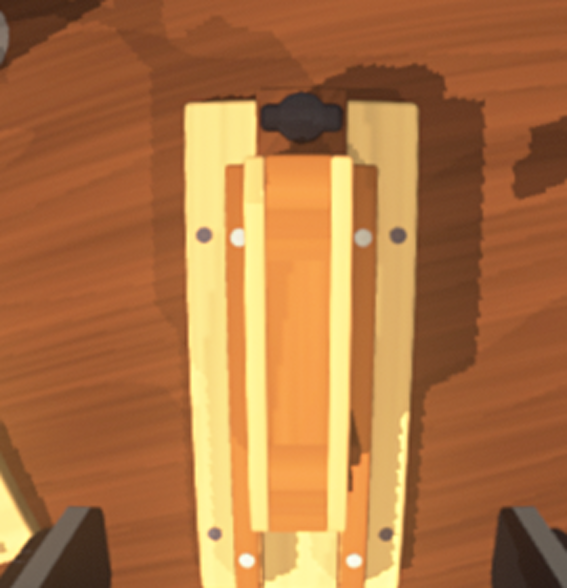

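The box stands in the channel between the fences, with its far end touching the stop block at crop (300,157). One last numeric check of that end, then hand in.

Run:
```python
from h import *
import pickle
from workcell import order
i=pickle.load(open("w5.pkl","rb")); yaw=-.2315; a=np.array([np.cos(yaw),np.sin(yaw)]); n=np.array([-a[1],a[0]])
g=[]
for u,v in [(245,157),(352,156),(250,530),(347,531)]:
    p=onz("wrist",(130+u/2.1,20+v/2.1),118,i)[:2]; g.append([p@a,(p-[530,-202.9])@n])
g=np.array(g); print(g.round(1)); far=g[:2,0].mean()
if abs(far-661)<3: print(order.job_done())
```

```text
[[660.4  20. ]
 [660.7 -19.1]
 [511.3  20.7]
 [510.9 -19.7]]
the job is handed in; nothing more can be done
None
```

I handed the job in with the box from the slot nearest the cradle (box 1) standing in the cradle against the end stop, but no verdict came back, so I can't confirm it passed. I picked box 1 because its moment swung about ±0.025 N m with each shake, close to the ±0.027 expected from the nut. I did not lift or shake the other two boxes, so nothing compares box 1 with them.

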